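# Put the tall eyelet setter away in the tool block

### The arm

A 7-joint arm with a two-finger parallel gripper is mounted at the origin on the work surface. World frame = base frame: x ahead of the robot, y to its left, z up, the work surface at z = 0. Lengths are in m, angles in rad, forces in N, time in s.
With the tool pointing down it reaches from about 0.35 to 0.9 m from the base axis. Payload 8.1 kg.
Tool frame: the origin (TCP) lies at the very end of the fingers, on their centre line; the grasp point (between the pads) lies 19 mm behind it (arm.tcp_to_grasp is the distance from the TCP to the grasp point, in m); z points along the fingers, y is the line along which they close (so a half turn about z gives the same grasp; the last joint's range is limited). The gripper opens to 92 mm and grips with 3 to 60 N. Pads are 19 mm wide; open, the fingers measure 130 mm over their backs; the gripper's body (75 mm by 190 mm) begins 47 mm behind the grasp point.
Start: joints at [-1.301, 0.434, 0.025, 1.573, -0.012, 1.134, -0.075], TCP at [0.228, 0.582, 0.227] pointing down, gripper open.
Joint ranges: [-2.62, 2.62], [-0.44, 2.09], [-1.27, 1.32], [0.08, 2.57], [-1.32, 4.46], [0.12, 2], [-2.74, 2.74]. Speed limits (rad/s): [2.22, 2.22, 3.01, 3.01, 3.14, 3.14, 3.14].

### API

Orientations are given as a rotation vector (axis times angle).
In Python, from cell import arm, eyes, observe gives the robot as it stands (arm), with the cameras (eyes) and the readings as plain functions.
- The arm moves only by the tool run_rows, called as a command line: name --argument value ..., lists and objects as JSON in quotes. Schema: {"type":"object","properties":{"offsets":{"type":"array","items":{"type":"object","properties":{"tx":{"type":"number"},"ty":{"type":"number"},"tz":{"type":"number"},"twist":{"type":"number"},"aperture":{"type":"number"}},"additionalProperties":false,"required":["aperture"]},"minItems":1,"maxItems":10},"grip_force":{"type":"number"},"only":{"type":"string"},"quiet":{"type":"boolean"},"lines":{"type":"string"}},"required":["offsets"],"additionalProperties":false}. offsets is a list of rows, 1 to 10 of them, each an object with the fields tx, ty, tz (the shift in shares of the most that a row can go, 1 being 50 mm), twist (a turn about the tool's z in normalised numbers (1 is 4 rad)), aperture (the opening from 0.0 (shut) to 1.0 (fully open)); a field left out counts as zero (the opening has to be given); each row shifts and turns the commanded pose from where the row before left it, along the tool's axes as they then stand; what a row does not reach is not made up. A row lasts 1/10 s, in which the tool goes at most 0.05 m and 0.15 rad, less where a joint would pass 70% of its speed; a pose out of reach is approached as far as the arm can. The fingers move at their own pace and stop on an object; grip_force is the grip in N (left out, the last holds). Time passes only in rows, so rows that do not move let the fingers close. The tool returns the time, the measured TCP pose, the force, the opening and the grip force at its end. only (a regular expression) keeps the lines of the reply that match it, lines (a string "A,B") keeps lines A to B, and quiet returns only ok. No shift or turn number may pass 1 either way. Input that does not fit is refused with a message, and nothing moves.
- observe(): the state, without advancing time (a new reading comes with each control period).
- eyes.get_image(name): name is "scene" or "top" or "wrist"; returns a dict with "image" (384x512x3 uint8, blue, green, red), "fx", "fy", "cx", "cy" (pixels), "cam_to_world" (4x4, takes a point from camera to world coordinates); the wrist camera has in their place "mount" (4x4, takes a point from camera to tool coordinates, whose origin is the TCP and whose axes are the flange's). Camera axes: x right, y down, z forward; pixel columns grow to the right and rows downward; lengths in m; the calibration is good to about 2 mm. A picture is of the moment at which its call begins: read the wrist's pose just before it. There is no depth.
- arm.sign_off(): hands the job in; it is judged then, once.
The state is a dict: "clock": time; "joints": joint angles; "dq": joint speeds; "joint_efforts": joint torques, N m; "position": TCP position; "ee_rot": TCP orientation; "force": force on the tool from outside, world axes, zero at the start; "ft_torque": the same for the moment, N m; "width": opening from 0.0 (shut) to 1.0 (fully open); "gripper_force": force on a finger pad.
Only numpy, scipy, OpenCV 4.12 (cv2) and the standard library are available. Lean on these libraries where they do the work, as an engineer would, in place of code of your own. Each camera call takes 0.05 s, during which the arm holds its last target. There are 200 camera calls.

### The job

Put the tall eyelet setter away: pick it up from the bench and stand it upright, steel foot down, in the wide empty bore of the wooden tool block, right down on the bottom of the bore. Lower it in rather than dropping it, let go of it, and leave the short setter standing where it is.

Things in the scene. Friction and masses are not known exactly. Their poses are not given: they have to be found in the camera images.
- setter: Tall setter, loose, about 200 g, standing on its steel foot, 120 mm high: round steel shank, diameter 24 mm, from 0 to 60 mm (foot edge chamfered 2 mm), then a straight round pale wooden handle, diameter 30 mm, from 60 to 120 mm (full width from 64 to 114). Origin at the centre of the foot's underside, z up along its axis; yaw arbitrary.
- bore (a point): Centre of the mouth of the wide empty bore in the block's top, 55 mm above the bench. The bore is round, vertical, 40 mm in diameter with a 3 mm chamfer at the mouth, 40 mm deep; its flat closed bottom lies 15 mm above the bench. Axes as the block's.
- short_setter: Short setter, loose bystander, not to be moved: 68 mm high, 24 mm steel shank up to 36 mm, then a pale wooden mushroom head 40 mm wide. Stands on its foot. Origin at the centre of the foot's underside, z up along its axis. It, the tall setter and the block stand in a row from left to right, in any order, at least 170 mm between centres. A jar and a low tray stand beyond them.
- block: Plain wooden tool block, 180 (x) x 70 (y) x 55 (z) mm, fixed to the bench, turned to any yaw. Origin at the centre of its underside, z up, x along its length towards the end with the bore. The bore is at x = +55 mm; at x = -15 and -62 mm two awls are stuck in it for good, their dark 30 mm wooden knobs reaching 80 mm above the bench.

How it is judged:
At the end, for the whole second after the job is handed in: The tall setter stands at rest in the bore, foot down: the centre of its foot within 14 mm of the bore's axis and at least 34 mm below the mouth (the bottom is at 40 mm), leaning less than 10 degrees. The short setter stands upright within 30 mm of where it was at the start (horizontal distance between setter and bore below 0.014 m and z of setter in the frame of bore below -0.034 m and angle between each of setter, short_setter's own z axis and vertical below 0.175 rad and linear speed of setter below 0.02 m/s and distance of short_setter from where it was at the start of the episode below 0.03 m); the robot touches nothing.
It fails at once if the tall setter is dropped: it moves faster than 0.7 m/s while the fingers do not hold it (a free fall of more than about 25 mm) (linear speed of setter above 0.7 m/s and contact force between the fingers and setter below 0.05 N).
It fails at once if the short setter is moved more than 30 mm or knocked over (distance of short_setter from where it was at the start of the episode above 0.03 m or angle between short_setter's own z axis and vertical above 0.5 rad).
It also fails if it takes over 40 s, if anything falls off the work surface, if the arm or the gripper's body presses on something with over 40 N, if the wrist force passes 120 N, or if a joint passes its speed limit or range.

## Working session

There is one attempt and no reset: what is moved stays moved. The work goes in short steps, Python scripts to look and compute and a tool call to move; the robot and the scene stay as the last step left them, time stands still between calls to the robot, and variables do not carry over. Pictures are saved under pics/ and viewed, at most 10 in all, crops included, and the job is handed in when it is done.

```bash
ls; mkdir -p pics
```

Run:
```python
from cell import arm, eyes, observe
import cv2, numpy as np, pickle
o=observe(); print(o['position'],o['ee_rot'],o['clock'],o['width'])
d={}
for n in("scene","top"):
    g=eyes.get_image(n); d[n]=g; cv2.imwrite(f"pics/{n}0.png",g['image']); print(n,g['fx'],g['fy'],g['cx'],g['cy'],np.round(g['cam_to_world'],3).tolist())
pickle.dump(d,open('v0.pkl','wb'))
```

```text
cell.py
pics
[0.22752278 0.581552   0.22594115] [-5.82253586e-01 -3.08702666e+00  2.49955122e-03] 0.0 1.0009917905215655
scene 447.86014947169156 447.86014947169156 252.69219097805424 192.40477144901718 [[0.398, 0.799, -0.451, 1.013], [0.917, -0.347, 0.195, -0.206], [-0.0, -0.491, -0.871, 1.005], [0.0, 0.0, 0.0, 1.0]]
top 357.1991980886904 357.1991980886904 257.71375000742376 187.7155740020295 [[0.011, -0.983, 0.183, 0.38], [-1.0, -0.009, 0.007, 0.021], [-0.005, -0.183, -0.983, 0.927], [0.0, 0.0, 0.0, 1.0]]
```

View pics/scene0.png

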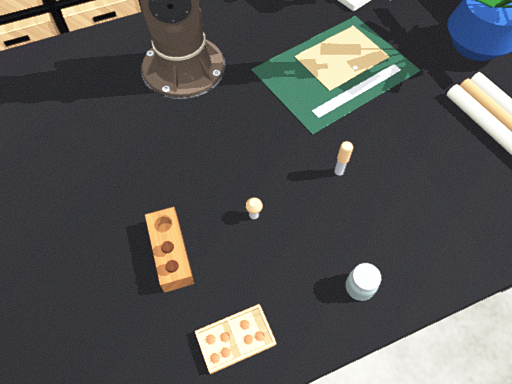

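View pics/top0.png

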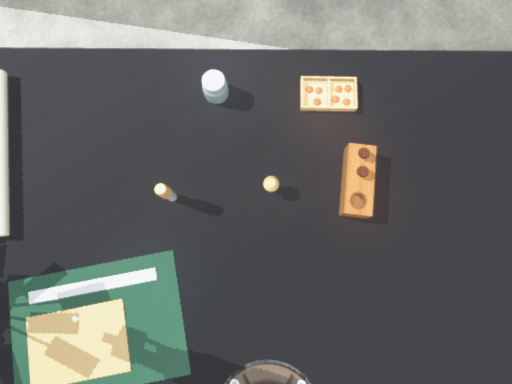

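The scene view shows the tall setter with its top near (346,146) and foot near (339,173). The bore is near (163,224) and the short setter near (254,206). In the top view they are at (161,189)/(173,199), (358,200) and (271,184). I'll enlarge these spots for precision.

Run:
```python
import cv2,pickle,numpy as np
d=pickle.load(open('v0.pkl','rb'))
def c(n,u,v,s=50):return cv2.resize(d[n]['image'][v:v+s,u:u+s],(400,400) if s==50 else None,interpolation=cv2.INTER_CUBIC)
a=np.hstack([c('scene',315,135),c('scene',140,205)]);b=np.hstack([c('top',145,170),c('top',330,175)])
out=cv2.resize(np.vstack([a,b]),(600,600));cv2.imwrite('pics/crop.png',out)
```

```text
(no output)
```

View pics/crop.png

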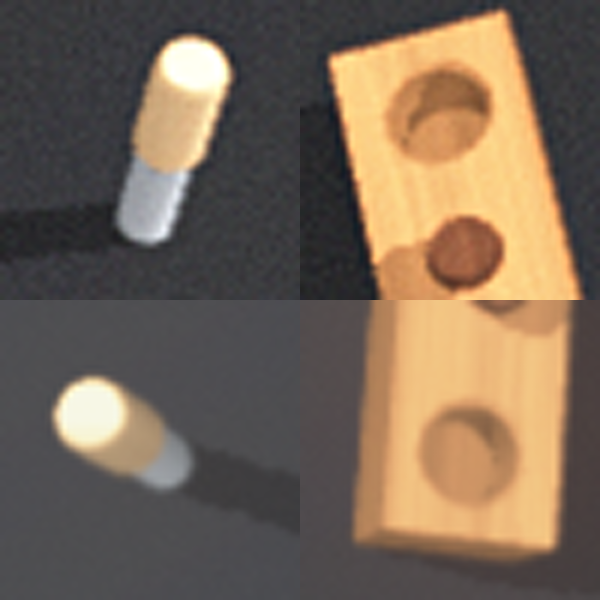

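The crops give, in full-image pixels: setter top-face centre at scene (347.4,145.5) and top (159.6,188.4), and foot at scene (339.2,172.0) and top (171.9,196.6). The bore rim centre is at scene (163,223.3) and top (357.8,200.3).

Create h.py:
```python
import numpy as np,cv2
from scipy.spatial.transform import Rotation as R
def K(g): return np.array([[g['fx'],0,g['cx']],[0,g['fy'],g['cy']],[0,0,1]])
def tri(g1,g2,p1,p2):
    P=[K(g)@np.linalg.inv(g['cam_to_world'])[:3] for g in(g1,g2)]
    X=cv2.triangulatePoints(P[0],P[1],np.array(p1,float),np.array(p2,float))[:,0];X=X[:3]/X[3]
    e=[np.round((q:=p@np.r_[X,1])[:2]/q[2]-m,1) for p,m in zip(P,(p1,p2))]
    return X,e
```

Run:
```python
import pickle;from h import *;from cell import arm, eyes, observe
d=pickle.load(open('v0.pkl','rb'));s,t=d['scene'],d['top']
for n,a,b in[('settop',(347.4,145.5),(159.6,188.4)),('foot',(339.2,172),(171.9,196.6)),('bore',(163,223.3),(357.8,200.3)),('short',(254,205),(271,184)),('knob far',(172,266),(364,153))]:
    X,e=tri(s,t,a,b);print(n,X.round(4),*e)
print(R.from_rotvec(observe()['ee_rot']).as_matrix().round(3))
```

```text
settop [0.5261 0.2532 0.1203] [-0.2  0.1] [-0.4 -0.1]
foot [ 5.262e-01  2.538e-01 -2.000e-04] [-0.2  0. ] [-0.3 -0.1]
bore [ 0.5128 -0.2192  0.0545] [-0.2 -0. ] [-0.3 -0.1]
short [ 0.5524 -0.0042  0.0529] [-0.4  0. ] [-0.6 -0.2]
knob far [ 0.6287 -0.2333  0.0729] [-0.5 -0. ] [-0.7 -0.2]
[[-0.931  0.364 -0.   ]
 [ 0.364  0.931 -0.001]
 [-0.    -0.001 -1.   ]]
```

Every height agrees with the text: 120 mm, 0 and 54.5 mm. I'll move above the tall setter at the current height.

Careful with the scale: shifts go in shares of 50 mm and turns go in shares of 4 rad. That gives: -0.04 m is -0.8, -0.0375 m is -0.75.

run_rows --offsets '[{"tx": -0.8, "ty": -0.4, "aperture": 1}, {"tx": -0.8, "ty": -0.4, "aperture": 1}, {"tx": -0.8, "ty": -0.4, "aperture": 1}, {"tx": -0.8, "ty": -0.4, "aperture": 1}, {"tx": -0.8, "ty": -0.4, "aperture": 1}, {"tx": -0.8, "ty": -0.4, "aperture": 1}, {"tx": -0.8, "ty": -0.4, "aperture": 1}, {"tx": -0.8, "ty": -0.4, "aperture": 1}, {"tx": -0.8, "ty": -0.4, "aperture": 1}, {"tx": -0.75, "ty": -0.334, "aperture": 1}]' --grip_force 30

```text
clock: 1.1
position: [0.5271, 0.2519, 0.2265]
ee_rot: [-0.583, -3.087, 0.001]
force: [0.7, 0.4, 0.5]
width: 0.998
gripper_force: 0.0
```

run_rows --offsets '[{"twist": -0.0313, "aperture": 1}, {"twist": -0.0313, "aperture": 1}, {"aperture": 1}]'

```text
clock: 1.4
position: [0.5262, 0.2536, 0.2263]
ee_rot: [-0.191, -3.135, 0.0]
force: [0.1, 0.5, -0.4]
width: 1.003
gripper_force: 0.0
```

Create rel.py:
```python
import sys;from h import *;from cell import arm, eyes, observe
o=observe();M=R.from_rotvec(o['ee_rot']).as_matrix()
print(o['clock'],o['position'],o['width'],o['gripper_force'],o['force'].round(1) if hasattr(o['force'],'round') else o['force'],'\n',M.round(3))
print('tool delta',(M.T@(np.array([float(a) for a in sys.argv[1:4]])-o['position'])).round(4))
```

```bash
python3 rel.py 0.526 0.2535 0.077
```

```text
1.4 [0.52619572 0.25356931 0.22633047] 1.002606296434616 0.0 [ 0.1  0.5 -0.4] 
 [[-0.993  0.121 -0.001]
 [ 0.121  0.993 -0.   ]
 [ 0.001 -0.    -1.   ]]
tool delta [ 1.000e-04 -0.000e+00  1.493e-01]
```

Scaled: 0.04 m is 0.8, 0.029 m is 0.58.

run_rows --offsets '[{"tz": 0.8, "aperture": 1}, {"tz": 0.8, "aperture": 1}, {"tz": 0.8, "aperture": 1}, {"tz": 0.58, "aperture": 1}, {"aperture": 1}, {"aperture": 0}, {"aperture": 0}, {"aperture": 0}, {"aperture": 0}, {"aperture": 0}]' --grip_force 30

```text
clock: 2.4
position: [0.5266, 0.2543, 0.0786]
ee_rot: [0.193, 3.135, 0.001]
force: [0.0, -0.5, -0.2]
width: 0.614
gripper_force: 0.0
```

run_rows --offsets '[{"aperture": 0}, {"aperture": 0}, {"aperture": 0}]'

```text
clock: 2.7
position: [0.5262, 0.2541, 0.0778]
ee_rot: [0.193, 3.136, 0.0]
force: [-0.2, -0.3, -0.0]
width: 0.352
gripper_force: 0.1
```

```bash
python3 rel.py 0.526 0.2535 0.077
```

```text
2.7 [0.52620743 0.25405533 0.07775755] 0.3517802708073945 0.05992196296574548 [-0.2 -0.3 -0. ] 
 [[-0.992  0.123  0.   ]
 [ 0.123  0.992  0.   ]
 [-0.     0.    -1.   ]]
tool delta [ 0.0001 -0.0006  0.0008]
```

run_rows --offsets '[{"aperture": 0}, {"aperture": 0}, {"aperture": 0}, {"aperture": 0}]' --grip_force 30

```text
clock: 3.1
position: [0.5262, 0.2541, 0.0777]
ee_rot: [-0.193, -3.136, -0.0]
force: [-0.5, -0.1, 0.1]
width: 0.317
gripper_force: 30.0
```

run_rows --offsets '[{"tz": -0.2, "aperture": 0}, {"tz": -0.4, "aperture": 0}, {"tz": -0.6, "aperture": 0}, {"tz": -0.6, "aperture": 0}, {"tz": -0.6, "aperture": 0}, {"tz": -0.2, "aperture": 0}, {"aperture": 0}, {"aperture": 0}]'

```text
clock: 3.9
position: [0.5255, 0.2538, 0.2066]
ee_rot: [-0.193, -3.134, 0.001]
force: [-0.4, 0.0, -2.2]
width: 0.32
gripper_force: 29.9
```

```bash
python3 rel.py 0.513 -0.219 0.207
```

Run:
```python
from cell import arm, eyes, observe
import cv2,pickle,numpy as np
d={n:eyes.get_image(n) for n in('scene','top')}
pickle.dump(d,open('v1.pkl','wb'))
cv2.imwrite('pics/l.png',np.hstack([cv2.resize(d['scene']['image'][60:200,280:420],(400,400)),cv2.resize(d['top']['image'][110:250,90:230],(400,400))]))
```

```text
3.9 [0.52551405 0.25378829 0.20663282] 0.32033026808689086 29.94813780009281 [-0.4  0.  -2.2] 
 [[-0.992  0.122 -0.001]
 [ 0.122  0.992 -0.001]
 [ 0.001 -0.001 -1.   ]]
tool delta [-0.0455 -0.4708 -0.    ]
```

View pics/l.png

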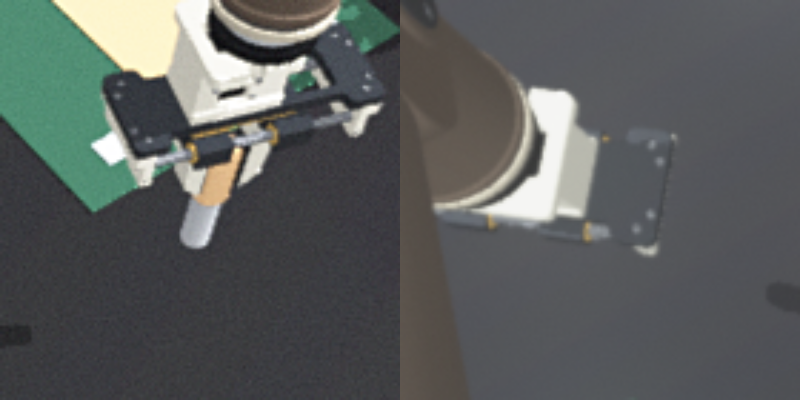

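The setter hangs straight in the pads (about 2.2 N, width 30 mm), with its foot near scene (349,143). I'll carry it over to the bore.

Scaled: -0.036 m is -0.72, -0.03 m is -0.6.

run_rows --offsets '[{"tx": -0.04, "ty": -0.4, "aperture": 0}, {"tx": -0.06, "ty": -0.6, "aperture": 0}, {"tx": -0.07, "ty": -0.72, "aperture": 0}, {"tx": -0.07, "ty": -0.72, "aperture": 0}, {"tx": -0.07, "ty": -0.72, "aperture": 0}, {"tx": -0.07, "ty": -0.72, "aperture": 0}, {"tx": -0.07, "ty": -0.72, "aperture": 0}, {"tx": -0.07, "ty": -0.72, "aperture": 0}, {"tx": -0.07, "ty": -0.72, "aperture": 0}, {"tx": -0.07, "ty": -0.72, "aperture": 0}]'

```text
clock: 5.0
position: [0.5166, -0.0868, 0.2065]
ee_rot: [-0.193, -3.134, 0.0]
force: [0.3, 0.3, -1.5]
width: 0.316
gripper_force: 29.9
```

run_rows --offsets '[{"tx": -0.07, "ty": -0.72, "aperture": 0}, {"tx": -0.07, "ty": -0.72, "aperture": 0}, {"tx": -0.06, "ty": -0.6, "aperture": 0}, {"tx": -0.04, "ty": -0.4, "aperture": 0}, {"tx": -0.02, "ty": -0.216, "aperture": 0}, {"aperture": 0}, {"aperture": 0}, {"aperture": 0}]'

```text
clock: 5.8
position: [0.5144, -0.217, 0.2074]
ee_rot: [-0.189, -3.135, -0.001]
force: [1.0, 0.5, -1.3]
width: 0.32
gripper_force: 29.9
```

```bash
python3 rel.py 0.513 -0.219 0.207
```

Run:
```python
from cell import arm, eyes, observe
import cv2,pickle,numpy as np
d={n:eyes.get_image(n) for n in('scene','wrist')}
pickle.dump(d,open('v2.pkl','wb'));from h import *
o=observe();g=d['scene'];W=np.linalg.inv(g['cam_to_world'])
for z in(.1295,.055):
  p=K(g)@(W@np.r_[o['position'][:2],z,1])[:3];print(z,p[:2]/p[2])
cv2.imwrite('pics/m.png',np.hstack([cv2.resize(g['image'][150:250,110:210],(400,400),interpolation=cv2.INTER_CUBIC),cv2.resize(d['wrist']['image'],(400,300))[:,:] if 0 else cv2.copyMakeBorder(cv2.resize(d['wrist']['image'],(400,300)),0,100,0,0,0)]))
```

```text
5.8 [ 0.51439552 -0.21703481  0.2074183 ] 0.3202545912049135 29.948146749520674 [ 1.   0.5 -1.3] 
 [[-0.993  0.12  -0.   ]
 [ 0.12   0.993  0.001]
 [ 0.001  0.001 -1.   ]]
tool delta [ 0.0011 -0.0021  0.0004]
0.1295 [157.86915293 208.91505307]
0.055 [163.73521474 223.50772426]
```

View pics/m.png

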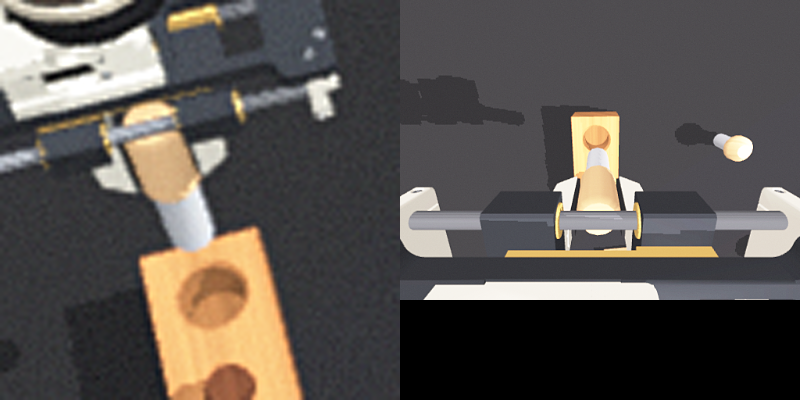

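The foot (scene ≈(158.6,210)) is where the arm pose predicts, and the bore (≈(163,223.5)) is in line below it. I'll correct by (1, -2) mm and lower it in.

Scaled: 0.02 m is 0.4, -0.002 m is -0.04.

run_rows --offsets '[{"tx": 0.02, "ty": -0.04, "aperture": 0}, {"tz": 0.4, "aperture": 0}, {"tz": 0.4, "aperture": 0}, {"tz": 0.4, "aperture": 0}, {"aperture": 0}, {"aperture": 0}]'

```text
clock: 6.5
position: [0.5129, -0.2206, 0.1481]
ee_rot: [-0.193, -3.135, -0.0]
force: [0.9, -0.0, -0.9]
width: 0.32
gripper_force: 29.9
```

```bash
python3 rel.py 0.513 -0.219 0.0927
```

```text
6.5 [ 0.51290738 -0.2205999   0.14805085] 0.3203212721867657 29.948209278518334 [ 0.9 -0.  -0.9] 
 [[-0.992  0.122 -0.   ]
 [ 0.122  0.992  0.   ]
 [ 0.     0.    -1.   ]]
tool delta [0.0001 0.0016 0.0554]
```

Scaled: 0.015 m is 0.3, 0.01 m is 0.2.

run_rows --offsets '[{"ty": 0.02, "tz": 0.2, "aperture": 0}, {"tz": 0.3, "aperture": 0}, {"tz": 0.3, "aperture": 0}, {"tz": 0.16, "aperture": 0}, {"tz": 0.08, "aperture": 0}, {"aperture": 0}]'

```text
clock: 7.1
position: [0.513, -0.2197, 0.0956]
ee_rot: [-0.193, -3.136, -0.0]
force: [-0.5, -0.4, -1.3]
width: 0.32
gripper_force: 29.9
```

```bash
python3 rel.py 0.513 -0.219 0.0927
```

```text
7.1 [ 0.51304971 -0.21965929  0.09564971] 0.320065329242183 29.948147982358932 [-0.5 -0.4 -1.3] 
 [[-0.992  0.123 -0.   ]
 [ 0.123  0.992  0.   ]
 [ 0.     0.    -1.   ]]
tool delta [0.0001 0.0006 0.0029]
```

Scaled: 0.002 m is 0.04, 0.001 m is 0.02.

run_rows --offsets '[{"tz": 0.04, "aperture": 0}, {"tz": 0.02, "aperture": 0}, {"aperture": 0}]'

```text
clock: 7.4
position: [0.5132, -0.2197, 0.093]
ee_rot: [0.193, 3.135, -0.0]
force: [-0.1, 0.9, -2.1]
width: 0.318
gripper_force: 29.9
```

run_rows --offsets '[{"tz": 0.02, "aperture": 0}, {"aperture": 0}]'

```text
clock: 7.6
position: [0.5135, -0.22, 0.0926]
ee_rot: [0.193, 3.134, -0.0]
force: [-1.8, -0.0, 6.4]
width: 0.322
gripper_force: 30.0
```

The foot is on the bottom (+6 N upward at TCP height 0.0926, as predicted). I'll release and rise.

run_rows --offsets '[{"aperture": 0.4}, {"aperture": 0.5}, {"aperture": 0.7}, {"aperture": 0.8}, {"aperture": 0.8}, {"aperture": 0.8}]'

```text
clock: 8.2
position: [0.513, -0.2196, 0.0917]
ee_rot: [-0.193, -3.136, -0.0]
force: [-0.6, 0.5, -0.4]
width: 0.776
gripper_force: 0.0
```

run_rows --offsets '[{"tz": -0.2, "aperture": 0.8}, {"tz": -0.4, "aperture": 0.8}, {"tz": -0.6, "aperture": 0.8}, {"tz": -0.6, "aperture": 0.8}, {"tz": -0.6, "aperture": 0.8}, {"ty": 0.8, "aperture": 0.8}, {"tx": 0.8, "aperture": 0.8}, {"tx": 0.8, "aperture": 0.8}, {"tx": 0.6, "aperture": 0.8}, {"aperture": 0.8}]'

```text
clock: 9.2
position: [0.405, -0.1663, 0.2123]
ee_rot: [-0.195, -3.134, -0.002]
force: [0.9, -0.2, 0.5]
width: 0.803
gripper_force: 0.0
```

Run:
```python
from cell import arm, eyes, observe
import cv2,pickle,numpy as np
d={n:eyes.get_image(n) for n in('scene','top')}
pickle.dump(d,open('v3.pkl','wb'))
cv2.imwrite('pics/f.png',np.hstack([cv2.resize(d['scene']['image'][150:300,110:310],(400,300),interpolation=2),cv2.resize(d['top']['image'][120:270,230:430],(400,300),interpolation=2)]))
```

```text
(no output)
```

View pics/f.png

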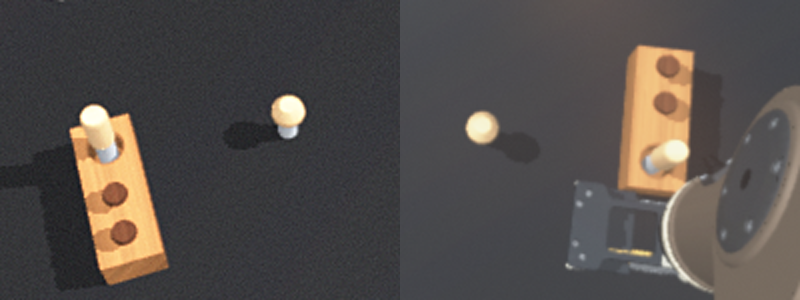

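The setter stands in the bore with its top face at scene ≈(157.3,205.5) and top ≈(368,194). The short setter hasn't moved. I'll check the setter's height and lean numerically, then sign off.

Run:
```python
import pickle;from h import *;from cell import arm, eyes, observe
d=pickle.load(open('v3.pkl','rb'))
X,e=tri(d['scene'],d['top'],(157,205.5),(368.3,193.7));print(X.round(4),e)
if abs(X[2]-.135)<.006 and np.hypot(X[0]-.513,X[1]+.219)<.015: print(arm.sign_off())
```

```text
[ 0.5142 -0.2172  0.1453] [array([-0.4, -0. ]), array([-0.6, -0.2])]
```

The height reads 10 mm too high, so I'll look closer before handing in.

Run:
```python
import pickle;from h import *
d=pickle.load(open('v3.pkl','rb'))
out=[]
for n,u,v in(('scene',135,190),('top',340,165)):
    g=d[n];im=cv2.resize(g['image'][v:v+50,u:u+50],(400,400),interpolation=cv2.INTER_CUBIC)
    for z,c in((.135,(0,0,255)),(.145,(255,0,0)),(.055,(0,160,0))):
        p=K(g)@(np.linalg.inv(g['cam_to_world'])@[.513,-.219,z,1])[:3];p=p[:2]/p[2]
        cv2.circle(im,tuple(int(round(q)) for q in((p-[u,v]+.5)*8)),3,c,-1)
    out.append(im)
cv2.imwrite('pics/z.png',np.hstack(out))
```

```text
(no output)
```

View pics/z.png

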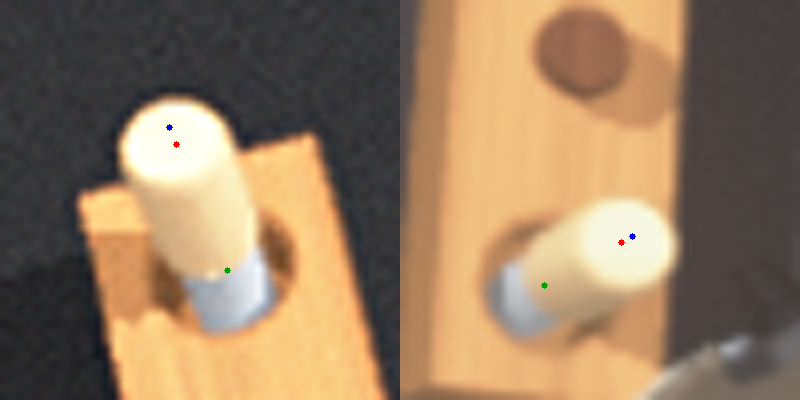

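Enlarged, the top-face centre is at scene (156.5,207.1) and top (368.1,195.0), close to the marker for a seated setter at z = 0.135. My earlier pixels were off by 1.5 px.

Run:
```python
import pickle;from h import *;from cell import arm, eyes, observe
d=pickle.load(open('v3.pkl','rb'))
X,e=tri(d['scene'],d['top'],(156.5,207.1),(368.1,195));print(X.round(4),e)
if abs(X[2]-.135)<.005 and np.hypot(X[0]-.513,X[1]+.219)<.015: print(arm.sign_off())
```

```text
[ 0.5127 -0.2194  0.1367] [array([-0.4, -0. ]), array([-0.5, -0.2])]
the job is handed in; nothing more can be done
None
```

The tall setter is standing upright on the bottom of the bore and released, the short setter looks unmoved, and the job was handed in after about 9 s of robot time; sign-off returned no verdict.

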